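# Ready a pencil stub and the sharpener

## Robot

A 7-joint arm with a two-finger parallel gripper is mounted at the origin on the work surface. World frame = base frame: x ahead of the robot, y to its left, z up, the work surface at z = 0. Lengths are in m, angles in rad, forces in N, time in s.
With the tool pointing down it reaches from about 0.4 to 0.875 m from the base axis. Payload 19.3 kg.
Tool frame: the origin (TCP) lies on the centre line of the jaws, within the pads' length; the fingertips stand 14 mm ahead of it and the grasp point (between the pads) lies 5 mm behind it (bot.tip_extent is the distance from the TCP to the fingertips, in m); z points along the fingers, y is the line along which they close (so a half turn about z gives the same grasp; the last joint's range is limited). The gripper opens to 85 mm and grips with 20 to 120 N. Pads are 22 mm wide; open, the fingers measure 114 mm over their backs; the gripper's body (76 mm by 85 mm) begins 54 mm behind the grasp point. The pads swing forward as they close: fully open they stand 13 mm farther back than shut.
Start: joints at [1.175, 0.521, -0.036, 1.599, 0.021, 1.021, -0.113], TCP at [0.2, -0.592, 0.245] pointing down, gripper open.
Joint ranges: [-2.91, 2.91], [-0.3, 2.13], [-1.5, 1.42], [0.17, 2.43], [-1.26, 4.41], [0.16, 1.93], [-2.52, 2.52]. Speed limits (rad/s): [1.89, 1.89, 2.39, 2.39, 3.01, 3.01, 3.01].

## Interface

Orientations are given as [roll, pitch, yaw] about the fixed x, y, z axes, in that order (R = Rz(yaw) Ry(pitch) Rx(roll)).
In Python, from workcell import monitor, grab_frame, camera_model, bot gives the robot as it stands.
- The arm moves only by the tool move_arm, never from a script. Its argument "moves" is a list of rows, each a list of 4 numbers: the shift along the world's x, y, z in mm, then the turn about the world's z in rad. A call has 1 to 12 rows; each row is the pose to reach, as a shift and turn from the pose commanded when the call began; what a row does not reach only later rows make up. A row lasts 1/8 s, in which the tool goes at most 62.5 mm and 10.7 degrees, less where a joint would pass 70% of its speed; a pose out of reach is approached as far as the arm can. A call with a gripper value outside its range is refused whole. "gripper" is the opening, from 0 (shut) to 1 (fully open), set as the call begins (left out, the last holds). The fingers move at their own pace and stop on an object; "newtons" is the grip in N (left out, the last holds). Time passes only in rows, so rows that repeat a pose let the fingers close. It gives the time, the measured TCP pose, the force, the opening and the grip force at its end, in the units of the state.
- monitor.observe(): the state, without advancing time (a new reading comes with each control period).
- grab_frame(name): name is "side" or "top" or "wrist"; returns the picture (480x640x3 uint8, blue, green, red); there is no depth.
- camera_model(name): a dict with "vfov" (degrees; the focal length in pixels is half the picture's height over the tangent of half this angle, whatever the lens; pixels are square), "cx", "cy" (the principal point, pixels), "R" (3x3) and "t" (3): a world point X has camera coordinates R X + t; the wrist camera has in their place "T_tool_cam" (4x4, takes a point from camera to tool coordinates, whose origin is the TCP and whose axes are the flange's). Camera axes: x right, y down, z forward; pixel columns grow to the right and rows downward; lengths in m; the calibration is good to about 2 mm. A picture is of the moment at which its call begins: read the wrist's pose just before it. camera_model takes no time and is no camera call.
- bot.job_done(): hands the job in; it is judged then, once.
The state is a dict: "clock": time; "qpos": joint angles; "qd": joint speeds; "joint_efforts": joint torques, N m; "position": TCP position; "tool_rot": TCP orientation; "force": force on the tool from outside, world axes, zero at the start; "moment": the same for the moment, N m; "grip_width": finger opening in m; "finger_force": force on a finger pad.
Only numpy, scipy, OpenCV 4.12 (cv2) and the standard library are available. Lean on these libraries where they do the work, as an engineer would, in place of code of your own. Each camera call takes 0.05 s, during which the arm holds its last target. There are 200 camera calls.

## Task

A short red pencil stub is at the bottom of the green tip-out pot, too deep to grip: tip the pot so that the stub slides out into the wooden tray beneath it, and swing the pot back fully upright. Then set the sharpener's dial for it: turn the dial anticlockwise all the way to its stop at the red dot, and from there clockwise by exactly five clicks, and let go. Leave the stub lying in the tray and do not disturb the other things on the desk.

Things in the scene. Friction and masses are not known exactly. Their poses are not given: they have to be found in the camera images.
- stand: Fixed light-wood stand of the tip-out pot, with its catch tray; left or right on the desk. Origin on the desk under the pot's pivot; the pot tips towards its -x, y runs along the hinge pin, z up. Tray: x from -165 to +45 mm, 120 mm in y, walls 24 mm high and 4 mm thick.
- pot_pivot (a point): Centre of the pot's hinge pin, 150 mm above the desk; axes as the stand's. Two upright cheeks that stand in the tray hold the pot: 50 mm in x, 6 mm thick, outer faces 30 mm either side of the pivot, tops 160 mm above the desk.
- pot (a joint): Tilt of the pot, rad: 0 = upright at its stop; grows as the mouth tips to the stand's -x, to 2.5 at the other stop (mouth 53 degrees below level, its lower edge 60 mm above the desk). It stays where it is left (friction 0.06 N m). The stub slides out at roughly 2.0 to 2.3.
- pot_bar (a point): Middle of the round steel bar for tipping the pot: 10 mm thick, 60 mm long, along y. It turns with the pot. Pot upright: 57 mm to +x of and 95 mm above the pivot (245 mm above the desk), 35 mm free to the pot wall. At tilt 2.5: 102 mm to -x of and 42 mm below the pivot, above the pot. It can be held from straight above all the way. 10 mm rods at its ends join it to the pot.
- pot_mouth (a point): Centre of the pot's open mouth, 100 mm from the pivot. The pot is a green square tube, 34 mm outside, 26 mm inside, 165 mm tall, its inner floor 61 mm below the pivot while upright. Axes turn with the pot; z points out of the mouth.
- stub: Loose red six-sided pencil stub, 11 mm across the flats, 55 mm long with its wooden point, 14 g. Origin at the centre of its blunt end, z along it to the point. It starts in the bottom of the pot, its top about 100 mm below the mouth.
- tray (a point): Centre of the tray's inner floor, 60 mm to the -x side of the pivot and 4 mm above the desk; axes as the stand's. Inside: 202 mm in x, 112 mm in y.
- sharpener: Fixed white electric pencil sharpener, 130 mm (x) by 100 mm (y), 85 mm high; origin at the centre of its underside. The dial is at the centre of its top; nine dots 42 mm from the axis, 30 degrees apart, mark its clicks: a red one at the stop (120 degrees anticlockwise from +x, seen from above), then eight black ones going clockwise.
- dial (a joint): Angle of the dial, rad: 0 = pointer at the red dot, at the anticlockwise stop; grows clockwise seen from above. A notch every 30 degrees (0.524 rad), 8 clicks to the other stop (4.19). It takes about 0.12 N m to click over, and when let go it centres in the nearest notch. Five clicks = 2.618.
- dial_grip (a point): On the dial's axis, 118 mm above the desk, at the height to hold its black grip bar: 46 mm long, 14 mm wide, top 129 mm above the desk, standing on a disc of 27 mm radius whose top is 97 mm above the desk. x points along the bar to the end with the white pointer line. Turns with the dial.
- bottle: Loose blue bottle standing by the stand, 60 mm diameter, 190 mm high. Origin at the centre of its underside. To be left alone.
- cup: Loose white cup standing by the stand, 68 mm diameter, 85 mm high. Origin at the centre of its underside. To be left alone.
- eraser: Loose blue eraser lying by the sharpener, 55 by 24 by 14 mm. Origin at the centre of its underside. To be left alone.
- jar: Loose glass jar with an orange lid by the sharpener, 54 mm diameter, 80 mm high. Origin at the centre of its underside. To be left alone.
- mouse: Loose black computer mouse, 100 by 58 by 30 mm, lying between the two devices on the robot's side. Origin at the centre of its underside. To be left alone.
- stapler: Loose green and dark stapler, 130 by 36 by 45 mm, lying in the middle towards the far side. Origin at the centre of its underside. To be left alone.
Things that resemble listed ones, but are neither listed nor needed, are in the scene too. Leave any pink, purple or yellow look-alike of the sharpener alone.

How it is judged:
On the way, in this order (a step that is already met when the one before it is completed fails the run):
1. the stub has slid out and lies at rest in the tray (x of stub in the frame of tray between -0.107 and 0.107 m and y of stub in the frame of tray between -0.06 and 0.06 m and z of stub in the frame of tray below 0.03 m and linear speed of stub below 0.03 m/s), for 0.1 s.
2. the pot is back upright (tilt under 0.1 rad) (value of joint pot below 0.1 rad), for 0.2 s.
3. the dial is turned back to its stop at the red dot (under 0.15 rad) (value of joint dial below 0.15 rad), for 0.1 s.
4. the dial stands at the fifth click from the stop (value of joint dial between 2.488 and 2.748 rad), for 0.2 s.
At the end, for the whole second after the job is handed in: The stub lies at rest inside the tray, the pot is upright (tilt under 0.1 rad), the dial rests in its fifth notch from the stop (2.618 rad, within 0.13) (all of step 1 and all of step 4 and value of joint pot below 0.1 rad and velocity of joint dial between -0.05 and 0.05 rad/s); the robot touches nothing.
It fails at once if the bottle or the cup is shifted by more than 30 mm (distance of any of bottle, cup from where it was at the start of the episode above 0.03 m).
It fails at once if the eraser or the jar is shifted by more than 30 mm (distance of any of eraser, jar from where it was at the start of the episode above 0.03 m).
It fails at once if the mouse or the stapler is shifted by more than 30 mm (distance of any of mouse, stapler from where it was at the start of the episode above 0.03 m).
It also fails if it takes over 72 s, if anything falls off the work surface, if the arm or the gripper's body presses on something with over 40 N, if the wrist force passes 120 N, or if a joint passes its speed limit or range.

## Working session

There is one attempt and no reset: what is moved stays moved. The work goes in short steps, Python scripts to look and compute and a tool call to move; the robot and the scene stay as the last step left them, time stands still between calls to the robot, and variables do not carry over. Pictures are saved under pics/ and viewed, at most 10 in all, crops included, and the job is handed in when it is done.

Besides the shell and the picture viewer there is one more tool, called after "Request:" as name(argument=value, ...) on one line, values as JSON. move_arm: Moves the arm, as the interface text tells. Its arguments: {"type":"object","properties":{"moves":{"type":"array","items":{"type":"array","items":{"type":"number"}}},"gripper":{"type":"number"},"newtons":{"type":"number"}},"required":["moves"]}

```bash
mkdir -p pics
python3 - <<'E'
from workcell import monitor, grab_frame, camera_model, bot
import cv2
s=monitor.observe();print(s['clock'],s['position'],s['tool_rot'])
for n in("top","side"):
    cv2.imwrite(f'pics/{n}0.png',grab_frame(n)); print(n,camera_model(n))
print(camera_model("wrist"),bot.tip_extent)
E
```

```text
0.0 [ 0.19990781 -0.59184298  0.24471545] [-3.14048097e+00  6.32439161e-05  3.25743214e-01]
top {'vfov': 54.62525114374082, 'cx': 322.05968141360546, 'cy': 240.9863390515712, 'R': array([[-0.01715799, -0.99984724,  0.00333077],
       [-0.98161638,  0.01621161, -0.19017484],
       [ 0.19009179, -0.00653255, -0.98174459]]), 't': array([-0.03430804,  0.59041296,  1.21312612])}
side {'vfov': 49.05681606351273, 'cx': 311.8861926028692, 'cy': 230.7815441748898, 'R': array([[-9.48052485e-01, -3.18113740e-01,  3.66118909e-04],
       [-2.20014050e-01,  6.54860607e-01, -7.23015493e-01],
       [ 2.29761406e-01, -6.85537186e-01, -6.90831718e-01]]), 't': array([0.51664837, 0.24202289, 0.99649709])}
{'vfov': 67.41614276778203, 'cx': 321.39544082760995, 'cy': 241.30599974589583, 'T_tool_cam': array([[-7.62313473e-05, -9.57794772e-01, -2.87452899e-01,
         7.36440372e-02],
       [ 9.99999653e-01, -3.11526705e-04,  7.72812968e-04,
         1.01277396e-03],
       [-8.29745475e-04, -2.87452741e-01,  9.57794463e-01,
        -1.29316621e-01],
       [ 0.00000000e+00,  0.00000000e+00,  0.00000000e+00,
         1.00000000e+00]])} 0.014
```

View pics/top0.png

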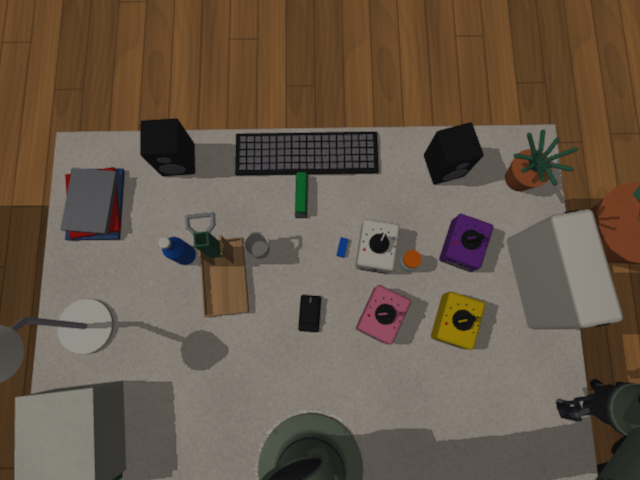

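View pics/side0.png

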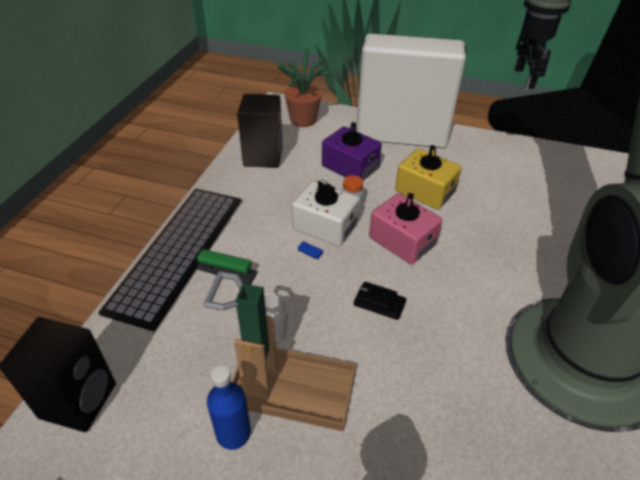

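The top view shows the green pot and stand at about (207,242), with its tray running down to (228,315), towards the robot. There are four sharpeners: white (378,246), purple (467,242), pink (384,314) and yellow (460,320). The white one fits the description, because the eraser (343,247) and the orange-lidded jar (412,260) sit beside it. I'll enlarge both devices.

Run:
```python
import cv2,numpy as np
t=cv2.imread('pics/top0.png');s=cv2.imread('pics/side0.png')
z=lambda i,x,y,w,h,k:cv2.resize(i[y:y+h,x:x+w],None,fx=k,fy=k,interpolation=cv2.INTER_CUBIC)
a=np.hstack([z(t,170,200,100,125,4.8),z(t,340,200,66,125,4.8)])
cv2.imwrite('pics/c1.png',a);print(a.shape)
b=np.hstack([z(s,190,260,100,150,4),z(s,280,160,100,150,4)])
cv2.imwrite('pics/c2.png',b)
```

```text
(600, 797, 3)
```

View pics/c1.png

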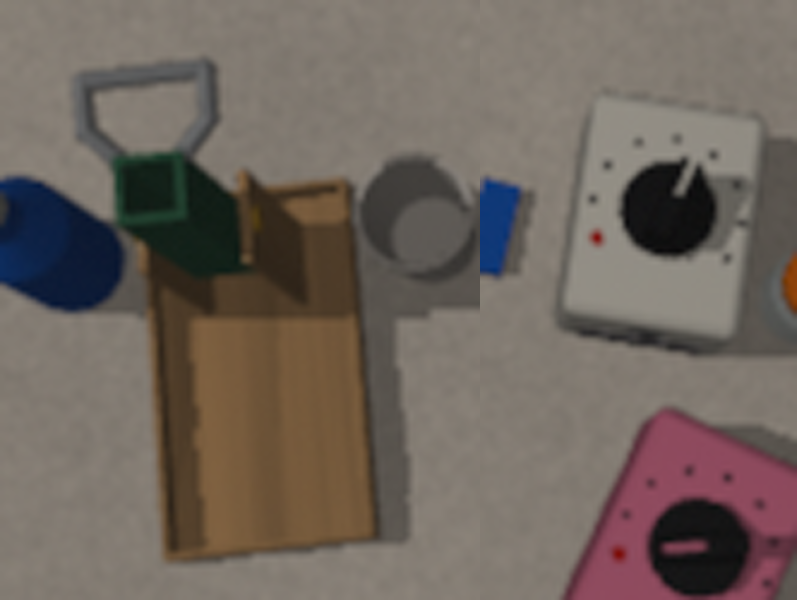

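View pics/c2.png

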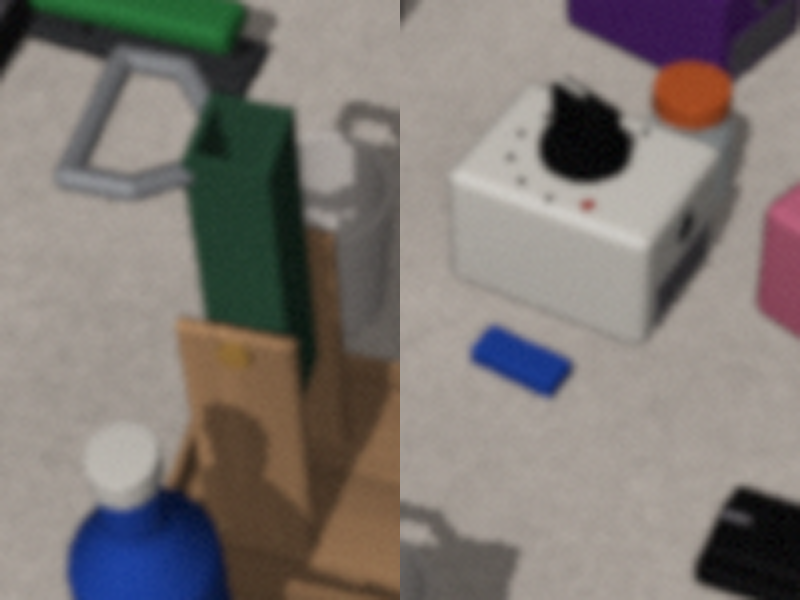

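The crops show the following:
- **Bar:** it is 3-4 px thick. In the top crop its ends are at (79,80) and (210,67); in the side crop they are at (65,180) and (125,55).
- **White dial:** the disc centre is at (669,208) in the top crop and (586,148) in the side crop. The red dot is at (597,238) in the top crop, and the pointer runs from (678,192) to (692,160).

```bash
cat > h.py <<'E'
import numpy as np
from workcell import camera_model
def f(m): return 240/np.tan(np.radians(m['vfov']/2))
def ray(n,p):
    m=camera_model(n); R,t=np.array(m['R']),np.array(m['t'])
    d=R.T@np.array([(p[0]-m['cx'])/f(m),(p[1]-m['cy'])/f(m),1.]); return -R.T@t,d/np.linalg.norm(d)
def tri(rs):
    A=sum(np.eye(3)-np.outer(d,d) for o,d in rs); b=sum((np.eye(3)-np.outer(d,d))@o for o,d in rs)
    X=np.linalg.solve(A,b); return X,[np.linalg.norm((np.eye(3)-np.outer(d,d))@(X-o))*1e3 for o,d in rs]
def atz(n,p,z):
    o,d=ray(n,p); return o+d*(z-o[2])/d[2]
E
python3 - <<'E'
from h import *
np.set_printoptions(precision=4,suppress=True)
T1=lambda u,v:(170+u/4.8-.4,200+v/4.8-.4); T2=lambda u,v:(340+(u-480)/4.8-.4,200+v/4.8-.4)
S1=lambda u,v:(190+u/4-.4,260+v/4-.4); S2=lambda u,v:(280+(u-400)/4-.4,160+v/4-.4)
e=[]
for a,b in(((79,80),(65,180)),((210,67),(125,55))):
    x=tri([ray('top',T1(*a)),ray('side',S1(*b))]);print('bar',x);e.append(x[0])
    print('  top at z.245',atz('top',T1(*a),.245),'side',atz('side',S1(*b),.245))
d=e[0]-e[1];print('mid',(e[0]+e[1])/2,'len',np.linalg.norm(d),'hinge yaw',np.arctan2(d[1],d[0])-np.pi/2)
# tray corners: far-left hidden; near-left, near-right, far-right at z .024
for c in((168,557),(374,537),(347,181)):print('tray',atz('top',T1(*c),.024))
print('dial disc',tri([ray('top',T2(669,208)),ray('side',S2(586,148))]), atz('top',T2(669,208),.097))
D=np.array([atz('top',T2(*c),.085)[:2] for c in((597,238),(593,199),(607,165),(639,142),(677,139),(713,155),(737,183),(742,223),(727,258))])
c=np.linalg.lstsq(np.c_[2*D,np.ones(9)],(D**2).sum(1),rcond=None)[0];o=c[:2]
print('dots c',o,'r',np.sqrt(c[2]+o@o)); a=np.unwrap(np.arctan2(*(D-o).T[::-1]));print(np.degrees(a))
yaw=np.mean(np.degrees(a)-120+30*np.arange(9));print('sharp yaw',yaw)
p,q=[atz('top',T2(*c),.129)[:2] for c in((678,192),(692,160))];print('pointer',p,q)
v=q-o;print('angle',np.degrees(np.arctan2(v[1],v[0])),'line',np.degrees(np.arctan2(*(q-p)[::-1])))
E
```

```text
bar (array([0.6184, 0.275 , 0.2437]), [np.float64(0.5826341448871807), np.float64(0.5826341448873367)])
  top at z.245 [0.6175 0.2744 0.245 ] side [0.6184 0.2759 0.245 ]
bar (array([0.6243, 0.2114, 0.2434]), [np.float64(0.8252145455195068), np.float64(0.8252145455194555)])
  top at z.245 [0.623  0.2107 0.245 ] side [0.6243 0.2126 0.245 ]
mid [0.6213 0.2432 0.2435] len 0.06388732411032125 hinge yaw 0.09133989664173359
tray [0.3948 0.2782 0.024 ]
tray [0.404  0.1618 0.024 ]
tray [0.6103 0.1803 0.024 ]
dial disc (array([ 0.5758, -0.1951,  0.0905]), [np.float64(0.4000990037328566), np.float64(0.40009900373294405)]) [ 0.5742 -0.1943  0.097 ]
dots c [ 0.5746 -0.1948] r 0.04195883011343121
[ 109.9787   79.3712   50.4162   19.6095   -9.9077  -40.4163  -68.6906
  -99.9469 -129.8575]
sharp yaw -9.938148514978069
pointer [ 0.5769 -0.1953] [ 0.5943 -0.2035]
angle -23.989210313013498 line -25.372077515304774
```

Everything agrees with the text: the bar is at z≈244 mm and about 64 mm long, the dot radius is 42.0 mm, and the tray corners fit. The stand yaw is about 0.088, the bar middle is at (0.6205,0.242,0.2445), and the dial axis is at (0.575,-0.195) with the sharpener at yaw -10°. Next I'll move above the bar.

Request:
move_arm(moves=[[0,0,60,0],[0,0,120,0],[0,0,160,0],[20,50,180,0.1],[50,100,180,0.2],[80,150,180,0.35],[110,200,180,0.5],[140,250,180,0.65],[170,305,180,0.8],[200,360,180,0.95],[230,415,180,1.1],[260,470,180,1.2]], gripper=0.38)

```text
clock: 1.6
position: [0.4602, -0.1208, 0.4253]
tool_rot: [3.141, 0.0, 1.53]
force: [1.2, 0.1, -0.2]
grip_width: 0.0323
finger_force: 0.0
```

```bash
cat > snap.py <<'E'
import sys,cv2,json
from workcell import monitor,grab_frame
s=monitor.observe(); cv2.imwrite(f'pics/{sys.argv[1]}.png',grab_frame('wrist'))
json.dump([list(map(float,s['position'])),list(map(float,s['tool_rot']))],open(f'pics/{sys.argv[1]}.json','w'));print(s['clock'],s['position'],s['tool_rot'])
E
python3 snap.py w1
```

```text
1.6 [ 0.46019621 -0.12083933  0.42533683] [3.14149718e+00 2.72162576e-04 1.52950474e+00]
```

Request:
move_arm(moves=[[20,50,-10,0.02],[45,105,-20,0.04],[70,160,-30,0.06],[95,215,-40,0.08],[120,270,-50,0.1],[140,320,-60,0.12],[160,364,-75,0.13],[160,364,-75,0.13],[160,364,-75,0.13]])

```text
clock: 2.78
position: [0.6197, 0.2409, 0.35]
tool_rot: [-3.141, 0.0, 1.656]
force: [-0.1, -0.5, -0.8]
grip_width: 0.0323
finger_force: 0.0
```

```bash
python3 snap.py w2
python3 - <<'E'
import cv2,numpy as np
a=cv2.imread('pics/w1.png');b=cv2.imread('pics/w2.png')
cv2.imwrite('pics/c3.png',np.vstack([cv2.resize(x,(400,300),interpolation=cv2.INTER_AREA) for x in(a,b)]))
E
```

```text
2.775 [0.61967218 0.240901   0.34997587] [-3.14092656e+00  4.83601664e-04  1.65557624e+00]
```

View pics/c3.png

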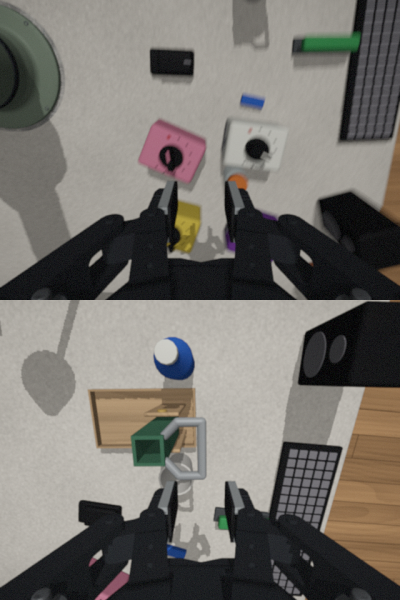

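In the wrist views, w1 shows the white sharpener dial at about (413,237) full-res, and w2 shows the bar at about (325,235) full-res. I'll enlarge both.

Run:
```python
import cv2,numpy as np
a=cv2.imread('pics/w1.png');b=cv2.imread('pics/w2.png')
z=lambda i,x,y,w,h,k:cv2.resize(i[y:y+h,x:x+w],None,fx=k,fy=k,interpolation=cv2.INTER_CUBIC)
cv2.imwrite('pics/c4.png',np.hstack([z(a,350,180,110,150,4)[:, :400],z(b,240,175,100,150,4)]))
```

```text
(no output)
```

View pics/c4.png

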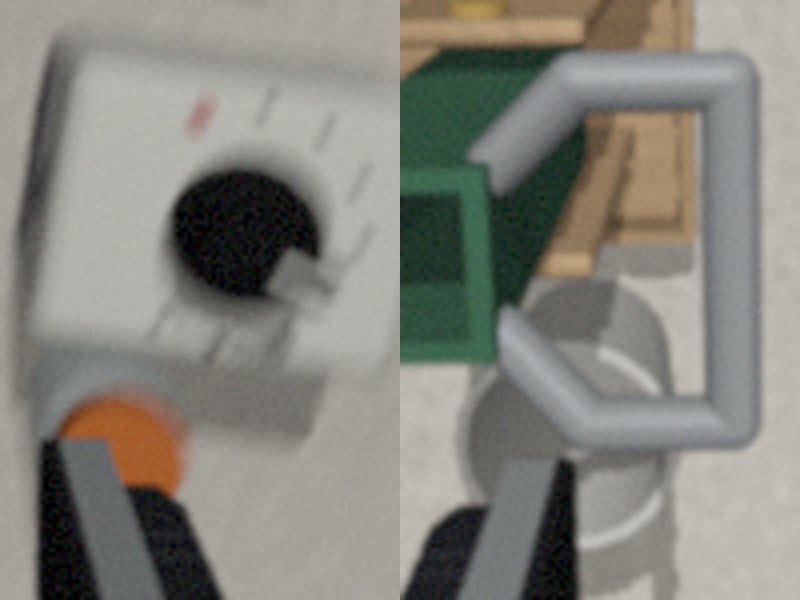

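The crop puts the bar centreline at x=731, spanning y 52 to 450, which is full-res (322.4,237.4). The w1 dial is blurred by motion, so I'll look at it again later.

```bash
cat >> h.py <<'E'
import json
from scipy.spatial.transform import Rotation as Ro
def wray(name,p):
    pos,rpy=json.load(open(f'pics/{name}.json')); m=camera_model('wrist'); T=np.array(m['T_tool_cam'])
    A=np.eye(4);A[:3,:3]=Ro.from_euler('xyz',rpy).as_matrix();A[:3,3]=pos;M=A@T
    d=M[:3,:3]@np.array([(p[0]-m['cx'])/f(m),(p[1]-m['cy'])/f(m),1.]);return M[:3,3],d/np.linalg.norm(d)
def watz(name,p,z):
    o,d=wray(name,p); return o+d*(z-o[2])/d[2]
E
python3 - <<'E'
from h import *
for q in((731,251),(729,75),(733,425)): print(watz('w2',(240+(q[0]-400)/4-.4,175+q[1]/4-.4),.245))
E
```

```text
[0.62057413 0.24554483 0.245     ]
[0.61769178 0.27535679 0.245     ]
[0.62364388 0.21383616 0.245     ]
```

Request:
move_arm(moves=[[1,2,-40,0],[1,2,-80,0],[1,2,-110,0],[1,2,-110,0],[1,2,-110,0]])

```text
clock: 3.45
position: [0.6214, 0.243, 0.2422]
tool_rot: [3.14, -0.0, 1.655]
force: [0.5, -0.7, 0.9]
grip_width: 0.0325
finger_force: 0.0
```

Request:
move_arm(moves=[[0,0,0,0],[0,0,0,0],[0,0,0,0],[0,0,0,0],[0,0,0,0]], gripper=0, newtons=25)

```text
clock: 4.08
position: [0.6203, 0.2434, 0.2418]
tool_rot: [3.141, 0.0, 1.656]
force: [-8.6, -4.6, 11.0]
grip_width: 0.009
finger_force: 24.6
```

Run:
```python
import numpy as np
y=.092;r=np.hypot(57,95);a0=np.arctan2(95,57)
for t in np.arange(0,2.41,.1):
    a=a0+t;dx=r*np.cos(a)-57;dz=r*np.sin(a)-95
    print(round(t,2),(dx*np.cos(y)).round(1),(dx*np.sin(y)).round(1),dz.round(1))
```

```text
0.0 -0.0 -0.0 0.0
0.1 -9.7 -0.9 5.2
0.2 -19.9 -1.8 9.4
0.3 -30.5 -2.8 12.6
0.4 -41.3 -3.8 14.7
0.5 -52.3 -4.8 15.7
0.6 -63.3 -5.8 15.6
0.7 -74.3 -6.9 14.4
0.8 -85.1 -7.8 12.1
0.9 -95.6 -8.8 8.7
1.0 -105.7 -9.8 4.3
1.1 -115.3 -10.6 -1.1
1.2 -124.4 -11.5 -7.4
1.3 -132.7 -12.2 -14.7
1.4 -140.3 -12.9 -22.7
1.5 -147.1 -13.6 -31.4
1.6 -153.0 -14.1 -40.8
1.7 -157.9 -14.6 -50.7
1.8 -161.8 -14.9 -61.1
1.9 -164.6 -15.2 -71.8
2.0 -166.4 -15.4 -82.7
2.1 -167.1 -15.4 -93.8
2.2 -166.6 -15.4 -104.8
2.3 -165.1 -15.2 -115.8
2.4 -162.5 -15.0 -126.6
```

The bar is gripped (9 mm opening at 25 N). Now I'll tip the pot.

Request:
move_arm(moves=[[-10,-1,5,0],[-20,-2,9,0],[-30,-3,13,0],[-41,-4,15,0],[-52,-5,16,0],[-63,-6,16,0],[-74,-7,14,0],[-85,-8,12,0],[-96,-9,9,0],[-106,-10,4,0],[-115,-11,-1,0]])

```text
clock: 5.45
position: [0.5049, 0.2323, 0.2389]
tool_rot: [-3.141, 0.0, 1.656]
force: [-1.2, 0.8, 5.0]
grip_width: 0.0088
finger_force: 26.0
```

Request:
move_arm(moves=[[-9,-1,-6,0],[-17,-2,-14,0],[-25,-2,-22,0],[-32,-3,-30,0],[-38,-3,-40,0],[-43,-4,-50,0],[-46,-4,-60,0],[-49,-5,-71,0],[-51,-5,-82,0],[-52,-5,-93,0],[-51,-5,-104,0],[-51,-5,-104,0]])

```text
clock: 6.95
position: [0.4535, 0.2274, 0.1339]
tool_rot: [-3.139, 0.0, 1.656]
force: [-9.1, 1.1, -0.0]
grip_width: 0.0088
finger_force: 27.4
```

Request:
move_arm(moves=[[0,0,-5,0],[2,0,-11,0],[3,0,-16,0],[4,0,-22,0],[4,0,-22,0],[4,0,-22,0],[4,0,-22,0],[4,0,-22,0]])

```text
clock: 7.95
position: [0.457, 0.2277, 0.1122]
tool_rot: [-3.138, 0.0, 1.657]
force: [-11.4, 2.8, -2.8]
grip_width: 0.0088
finger_force: 27.8
```

Run:
```python
from workcell import grab_frame
import cv2,numpy as np
z=lambda i,x,y,w,h,k:cv2.resize(i[y:y+h,x:x+w],None,fx=k,fy=k,interpolation=cv2.INTER_CUBIC)
t=grab_frame('top');s=grab_frame('side');cv2.imwrite('pics/t5.png',t)
cv2.imwrite('pics/c5.png',np.hstack([z(t,170,210,100,150,4),z(s,220,290,150,150,2.66)[:600]if 0 else cv2.resize(s[280:430,210:310+60],(400,375))[:375].copy() if 0 else cv2.resize(s[290:440,230:370],(400,600))]))
```

```text
(no output)
```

View pics/c5.png

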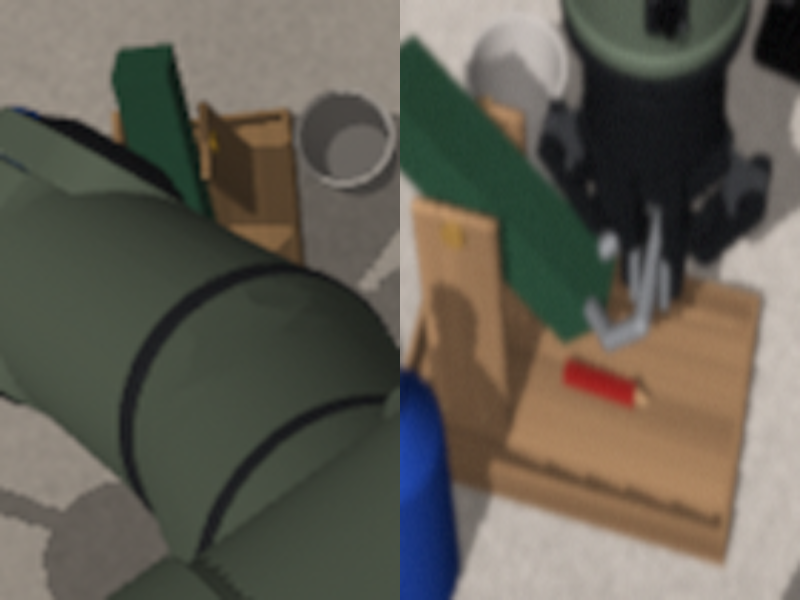

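The side view shows the red stub lying in the tray, at crop (605,383). Now I'll swing the pot back.

Request:
move_arm(moves=[[-3,0,11,0],[-4,0,22,0],[-5,0,33,0],[-4,0,44,0],[-2,0,55,0],[1,0,66,0],[5,0,76,0],[10,1,86,0],[15,1,95,0],[22,2,104,0],[30,3,112,0],[38,4,119,0]])

```text
clock: 9.55
position: [0.4954, 0.2315, 0.2328]
tool_rot: [-3.139, 0.001, 1.656]
force: [-16.7, -3.4, 16.5]
grip_width: 0.0093
finger_force: 26.9
```

Request:
move_arm(moves=[[9,1,7,0],[18,2,12,0],[28,3,17,0],[39,4,20,0],[50,5,22,0],[61,6,23,0],[72,7,24,0],[83,8,23,0],[93,9,20,0],[104,10,17,0],[114,11,13,0],[124,12,8,0]])

```text
clock: 11.05
position: [0.6211, 0.2434, 0.2402]
tool_rot: [-3.141, 0.0, 1.656]
force: [-49.7, -7.0, 51.2]
grip_width: 0.009
finger_force: 33.3
```

Request:
move_arm(moves=[[0,0,0,0],[1,0,-1,0],[1,0,-1,0],[1,0,-1,0]])

```text
clock: 11.55
position: [0.6205, 0.2435, 0.2397]
tool_rot: [-3.139, 0.001, 1.656]
force: [-17.9, -3.2, 16.3]
grip_width: 0.0088
finger_force: 27.5
```

Request:
move_arm(moves=[[0,0,0,0],[0,0,0,0],[0,0,0,0],[0,0,20,0],[0,0,50,0],[0,0,90,0],[0,0,130,0],[0,0,160,0]], gripper=0.38)

```text
clock: 12.55
position: [0.6217, 0.2435, 0.4028]
tool_rot: [3.139, -0.001, 1.656]
force: [0.4, 0.0, 0.1]
grip_width: 0.0326
finger_force: 0.0
```

Run:
```python
from workcell import monitor
s=monitor.observe();print(s['position'],s['qpos'],s['force'])
```

```text
[0.62165755 0.2435183  0.40275293] [-0.08189637  0.55254506 -0.66035713  1.22452354  0.3300319   1.4672217
 -0.61553515] [0.36112643 0.0048146  0.12469509]
```

Request:
move_arm(moves=[[-4,-37,-5,-0.17],[-8,-74,-10,-0.34],[-12,-111,-15,-0.51],[-16,-148,-20,-0.68],[-20,-185,-25,-0.85],[-24,-222,-30,-1.02],[-28,-259,-35,-1.2],[-32,-296,-40,-1.38],[-36,-333,-45,-1.56],[-40,-370,-50,-1.74],[-44,-407,-55,-1.92],[-47,-439,-60,-2.09]])

```text
clock: 14.05
position: [0.5747, -0.1969, 0.3407]
tool_rot: [-3.141, -0.002, -0.44]
force: [0.1, 0.3, -1.0]
grip_width: 0.0328
finger_force: 0.0
```

Request:
move_arm(moves=[[0,0,0,0],[0,0,0,0],[0,0,0,0]])

```text
clock: 14.42
position: [0.5751, -0.1946, 0.3399]
tool_rot: [-3.141, -0.001, -0.432]
force: [-0.4, 0.4, -0.2]
grip_width: 0.0326
finger_force: 0.0
```

```bash
python3 snap.py w3
python3 - <<'E'
from workcell import monitor
import cv2
print(monitor.observe()['qpos'])
a=cv2.imread('pics/w3.png');cv2.imwrite('pics/c6.png',cv2.resize(a[140:340,200:460],None,fx=3,fy=3,interpolation=cv2.INTER_CUBIC))
E
```

```text
14.425 [ 0.57510359 -0.19455266  0.33993213] [-3.14091421e+00 -6.44739174e-04 -4.31693440e-01]
[ 0.33295449  0.4146981  -0.14924498  1.52361078  0.06371385  1.2075683
 -1.82937119]
```

View pics/c6.png

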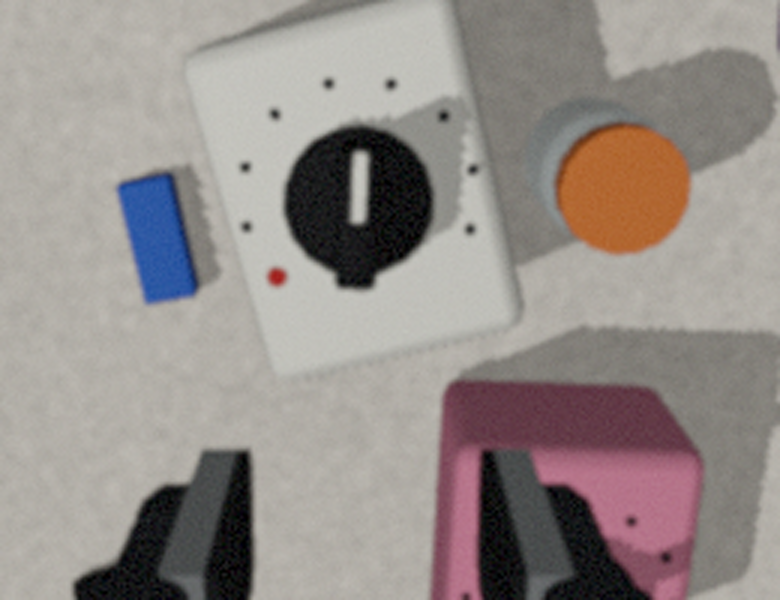

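The w3 crop shows the disc centre at (358,198), the pointer from (358,223) to (361,152), and the red dot at (277,277). The eraser is at left and the jar at right. The pointer sits between the 4th and 5th black dots.

Run:
```python
from h import *
W=lambda u,v:(200+u/3-.33,140+v/3-.33)
D=np.array([watz('w3',W(*c),.085)[:2] for c in((277,277),(246,226),(245,167),(275,113),(328,83),(391,83),(444,116),(473,169),(470,229))])
c=np.linalg.lstsq(np.c_[2*D,np.ones(9)],(D**2).sum(1),rcond=None)[0];o=c[:2]
a=np.degrees(np.unwrap(np.arctan2(*(D-o).T[::-1])));print('c',o,np.sqrt(c[2]+o@o),'yaw',np.mean(a-120+30*np.arange(9)))
print('disc',watz('w3',W(358,198),.097))
print('disc tri',tri([wray('w3',W(358,198)),ray('top',(340+(669-480)/4.8-.4,200+208/4.8-.4))]))
p,q=[watz('w3',W(*c),.129)[:2] for c in((358,223),(361,152))];print(p,q,np.degrees(np.arctan2(*(q-p)[::-1])),np.degrees(np.arctan2(*(q-o)[::-1])))
```

```text
c [ 0.57557653 -0.19266422] 0.042211284311083945 yaw -10.408350556951335
disc [ 0.57768732 -0.19350932  0.097     ]
disc tri (array([ 0.57599557, -0.19403333,  0.09094861]), [np.float64(1.2335032010660534), np.float64(1.2335032010660458)])
[ 0.57583446 -0.19287978] [ 0.5961966  -0.20335272] -27.21828357144942 -27.40014692187722
```

Request:
move_arm(moves=[[0,1,-50,-0.035],[0,1,-100,-0.035],[0,1,-150,-0.035],[0,1,-190,-0.035],[0,1,-210,-0.035],[0,1,-223,-0.035],[0,1,-223,-0.035],[0,1,-223,-0.035]])

```text
clock: 15.48
position: [0.5753, -0.1947, 0.1173]
tool_rot: [-3.141, -0.001, -0.469]
force: [0.3, -0.3, 1.0]
grip_width: 0.0324
finger_force: 0.0
```

Request:
move_arm(moves=[[0,0,0,0],[0,0,0,0],[0,0,0,0],[0,0,0,0],[0,0,0,0]], gripper=0, newtons=40)

```text
clock: 16.1
position: [0.5763, -0.1927, 0.1177]
tool_rot: [-3.139, -0.002, -0.468]
force: [1.9, 11.1, 8.5]
grip_width: 0.0134
finger_force: 41.3
```

Request:
move_arm(moves=[[0.5,1,0,0.1],[1,1.5,0,0.25],[1,1.5,0,0.4],[1,1.5,0,0.55],[1,1.5,0,0.7],[1,1.5,0,0.85],[1,1.5,0,1.0],[1,1.5,0,1.15],[1,1.5,0,1.3],[1,1.5,0,1.45],[1,1.5,0,1.6],[1,1.5,0,1.75]])

```text
clock: 17.6
position: [0.5758, -0.1903, 0.1176]
tool_rot: [-3.141, -0.002, 1.287]
force: [-9.6, 16.7, 16.6]
grip_width: 0.0133
finger_force: 42.5
```

Request:
move_arm(moves=[[0,0,0,0.15],[0,0,0,0.3],[0,0,0,0.45],[0,0,0,0.55],[0,0,0,0.63],[0,0,0,0.63],[0,0,0,0.63]])

```text
clock: 18.48
position: [0.5749, -0.1902, 0.1176]
tool_rot: [-3.141, -0.003, 1.913]
force: [-17.0, 17.7, 23.7]
grip_width: 0.0134
finger_force: 43.4
```

Run:
```python
from workcell import monitor
s=monitor.observe();print(s['position'],s['tool_rot'],s['qpos'],s['force'],s['moment'])
```

```text
[ 0.57485532 -0.19019447  0.11755189] [-3.14058269e+00 -2.96011969e-03  1.91271465e+00] [ 0.70672108  0.75170834 -0.73215233  1.7264458   0.61372345  0.90959228
  0.05821325] [-17.04732994  17.73878647  23.66382966] [3.91335411 3.59640202 0.0664883 ]
```

Request:
move_arm(moves=[[-1,1.5,1,0.05],[-1,1.5,1,0.1],[-1,1.5,1,0.1],[-1,1.5,1,0.1]])

```text
clock: 18.98
position: [0.5747, -0.1909, 0.118]
tool_rot: [3.141, -0.001, 2.01]
force: [-3.5, 6.0, 3.1]
grip_width: 0.0132
finger_force: 80.5
```

Run:
```python
from workcell import monitor
s=monitor.observe();print(s['position'],s['tool_rot'],s['force'],s['moment'])
```

```text
[ 0.57471809 -0.19090992  0.11796057] [ 3.14118474e+00 -6.93694079e-04  2.00989588e+00] [-3.49987965  5.96022948  3.13485279] [ 1.33816887  0.64045548 -1.07295755]
```

The moment is -1.07 N m, so the dial is at its stop. Now five clicks clockwise, from yaw 2.01 to -0.70.

Request:
move_arm(moves=[[0,0,0,-0.1],[0,0,0,-0.2],[0,0,0,-0.35],[0,0,0,-0.5],[0,0,0,-0.65],[0,0,0,-0.8],[0,0,0,-0.95],[0,0,0,-1.1],[0,0,0,-1.25],[0,0,0,-1.4],[0,0,0,-1.55],[0,0,0,-1.7]])

```text
clock: 20.48
position: [0.5751, -0.1915, 0.1179]
tool_rot: [3.141, -0.001, 0.306]
force: [1.6, 2.0, -2.4]
grip_width: 0.0136
finger_force: 39.5
```

Request:
move_arm(moves=[[0,0,0,-0.15],[0,0,0,-0.3],[0,0,0,-0.45],[0,0,0,-0.6],[0,0,0,-0.75],[0,0,0,-0.87],[0,0,0,-0.95],[0,0,0,-1.01],[0,0,0,-1.01],[0,0,0,-1.01],[0,0,0,-1.01]])

```text
clock: 21.85
position: [0.5751, -0.1917, 0.1178]
tool_rot: [-3.141, -0.001, -0.698]
force: [0.8, 0.5, 7.0]
grip_width: 0.0132
finger_force: 40.8
```

Run:
```python
from workcell import monitor
s=monitor.observe();print(s['position'],s['tool_rot'],s['force'],s['moment'],s['qpos'][6])
```

```text
[ 0.57505006 -0.19168149  0.11777951] [-3.14104716e+00 -7.00879076e-04 -6.98432125e-01] [0.75332223 0.46930112 7.0098573 ] [ 0.1930056   0.0195952  -0.15043006] -2.1029498527411015
```

Now I'll release, rise and check.

Request:
move_arm(moves=[[0,0,0,0],[0,0,0,0],[0,0,0,0],[0,0,0,0],[0,0,20,0],[0,0,60,0],[0,0,110,0],[0,0,160,0],[0,0,210,0],[0,0,222,0],[0,0,222,0]], gripper=0.38)

```text
clock: 23.22
position: [0.5748, -0.1917, 0.3394]
tool_rot: [-3.141, -0.001, -0.699]
force: [0.5, -0.7, -0.7]
grip_width: 0.0322
finger_force: 0.0
```

```bash
python3 snap.py w4
python3 - <<'E'
from workcell import grab_frame
import cv2,numpy as np
a=cv2.imread('pics/w4.png');s=grab_frame('side')
cv2.imwrite('pics/c7.png',np.hstack([cv2.resize(a[140:340,235:368],(400,600),interpolation=cv2.INTER_CUBIC),cv2.resize(s[250:450,210:343],(400,600),interpolation=cv2.INTER_CUBIC)]))
E
```

```text
23.225 [ 0.57478027 -0.19165448  0.33943492] [-3.14127464e+00 -6.72379501e-04 -6.99227169e-01]
```

View pics/c7.png

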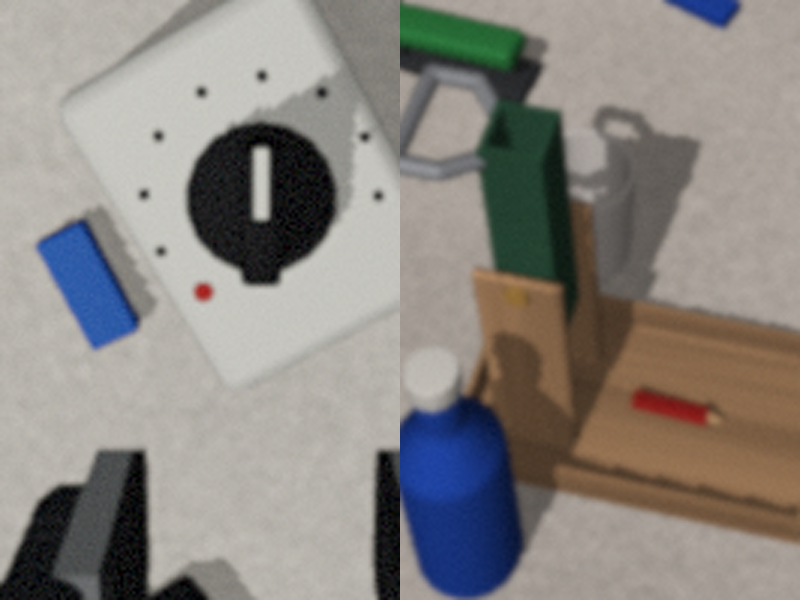

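The pointer at (261,150) points straight at the fifth black dot at (262,76), counting from the red dot at (204,292). The pot is upright, the stub is in the tray at (675,407), and nothing else has been disturbed.

```bash
python3 -c "
from workcell import bot
print(bot.job_done())"
```

```text
the job is handed in; nothing more can be done
None
```

The job is handed in: the last pictures show the stub lying in the tray, the pot upright and the dial pointing at the fifth black dot after going to its stop, but the hand-in returned no verdict.

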